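# Slide the well plate under the scanner's read bridge and start the scan

## Robot

A 6-joint arm with a two-finger parallel gripper is mounted at the origin on the work surface. World frame = base frame: x ahead of the robot, y to its left, z up, the work surface at z = 0. Lengths are in m, angles in rad, forces in N, time in s.
With the tool pointing down it reaches from about 0.25 to 0.725 m from the base axis. Payload 4 kg.
Tool frame: the origin (TCP) lies between the finger pads; the fingertips stand 11 mm ahead of it and the grasp point (between the pads) lies 8 mm behind it (bot.tip_extent is the distance from the TCP to the fingertips, in m); z points along the fingers, y is the line along which they close (so a half turn about z gives the same grasp; the last joint's range is limited). The gripper opens to 85 mm and grips with 20 to 120 N. Pads are 22 mm wide; open, the fingers measure 114 mm over their backs; the gripper's body (76 mm by 85 mm) begins 54 mm behind the grasp point. The pads swing forward as they close: fully open they stand 13 mm farther back than shut.
Start: joints at [1.215, 0.241, 0.005, 1.335, 0, 1.571], TCP at [0.174, 0.469, 0.242] pointing down, gripper open.
Joint ranges: [-2.72, 2.72], [-1.05, 1.87], [-1.09, 1.28], [-1.99, 2.15], [-1.42, 1.44], [-3.14, 3.14]. Speed limits (rad/s): [2.79, 2.79, 3.14, 3.14, 3.14, 3.14].

## Interface

Orientations are given as a unit quaternion [x, y, z, w].
In Python, from workcell import bot gives the robot as it stands. The module is installed in compiled form; this text tells all that it offers.
- The arm moves only by the tool drive_tool, never from a script. Its argument "rows" is a list of rows, each an object of numbers: "dx", "dy", "dz": the shift along the tool's x, y, z in units of 50 mm (1.0 is 50 mm); "wx", "wy", "wz": the turn, a rotation vector about the tool's x, y, z in units of 5 degrees (1.0 is 5 degrees); "hand": the finger opening in mm, from 0 to 85.4. A call has 1 to 20 rows; each row is the pose to reach, as a shift and turn from the pose commanded when the call began, along the tool's axes at that moment; what a row does not reach only later rows make up. A row lasts 1/10 s, in which the tool goes at most 50 mm and 8.59 degrees, less where a joint would pass 70% of its speed; a pose out of reach is approached as far as the arm can. A call with a gripper value outside its range is refused whole. The fingers move at their own pace and stop on an object; the grip force is fixed at half the most. Time passes only in rows, so rows that repeat a pose let the fingers close. It gives the time, the measured TCP pose, the force, the opening and the grip force at its end, in the units of the state.
- bot.get_obs(): the state, without advancing time (a new reading comes with each control period).
- bot.camera(name): name is "scene" or "top"; returns the picture (400x640x3 uint8, red, green, blue); there is no depth.
- bot.get_calibration(name): a dict with "vfov" (degrees; the focal length in pixels is half the picture's height over the tangent of half this angle, whatever the lens; pixels are square), "cx", "cy" (the principal point, pixels), "origin" and "rotation" of the camera in the world. Camera axes: x right, y up, looking along -z (the intrinsics and any distortion apply to the point x, -y, -z); pixel columns grow to the right and rows downward; lengths in m; the calibration is good to about 2 mm. A picture is of the moment at which its call begins. get_calibration takes no time and is no camera call.
- bot.job_done(): hands the job in; it is judged then, once.
Trained networks look in the newest picture that a camera, given by its name, has taken for a name from the list of things; names that differ only in an ending like _2 or _b are one class to them, and where a whole thing is asked for, a point or a joint stands for the part that bears it (a point fixed in the world has none). Each returns a list of dicts, best first, with "score" (0 to 1); they miss things now and then, are a little off and sometimes report something else, mostly with a low value. They report only what shows in the picture. A call takes as long as a camera call. They do not tell look-alikes from the thing itself.
- bot.look_for(camera, thing): "extent" ([centre column, centre row, width, height] in pixels, round what is visible of it).
- bot.outline_of(camera, thing): "region" (400x640 bool, what is visible of it) and "extent" ([centre column, centre row, width, height] in pixels, round what is visible of it).
The state is a dict: "clock": time; "joint_pos": joint angles; "joint_vel": joint speeds; "tau": joint torques, N m; "eef_pos": TCP position; "tool_rot": TCP orientation; "ft_force": force on the tool from outside, world axes, zero at the start; "ft_torque": the same for the moment, N m; "grip_width": finger opening in m; "grasp_force": force on a finger pad.
Only numpy, scipy, OpenCV 4.12 (cv2) and the standard library are available. Lean on these libraries where they do the work, as an engineer would, in place of code of your own. Each camera call takes 0.05 s, during which the arm holds its last target. There are 200 camera calls.

## Task

Push the open well plate along the scanner's deck, square between the two guides and under the low read bridge, until it rests fully home against the stop rail behind; then press the large round start key right down and let go of it. The samples are open: slide the plate gently with the fingertips, flat on the deck, never lifting or tipping it, do not bump the bridge, and leave everything else where it is.

Things in the scene. Friction and masses are not known exactly. Their poses are not given: they have to be found in the camera images.
- plate: the sample plate: flat pale 96-well plate, 127.8 mm long (its x), 85.5 wide (its y), 14.3 tall, about 75 g, open on top. It lies askew on the scanner's front deck, before the bridge. Origin: centre of its underside. Slides with ordinary plastic friction; a little too wide to take between the fingers.
- scanner: the bench scanner, fixed. Origin on the bench straight below the plate's home place; x points the way the plate goes in, y left, z up; mm in this frame below. Flat deck 30 above the bench, x -236 to 90, y -185 to 105; nothing is fixed on it before x = -65. Console: block right of the bridge, x -45 to 90, y -185 to -115, top 54 above the bench.
- bridge: the scanner's read bridge (fixed), a cream beam across the plate's path; origin and axes as the scanner's. Beam x -31 to 49, y -75 to 75, from 48.5 to 75.5 above the bench: 18.5 over the deck, 4 mm of headroom over the plate. It stands on two cheeks, y 60 to 75 on each side.
- home (a point): point on the deck (30 mm above the bench) where the centre of the plate's underside lies when it is home, its long side along the scanner's x; axes as the scanner's. The plate's near edge is then 64 mm before this point, 33 mm clear of the bridge's front face.
- mouth (a point): point on the deck midway between the front ends of the straight guides, 31 mm before home. The two white, slippery plastic guides are 7 mm tall, run from here to the stop rail, inner faces 88.5 mm apart (1.5 mm to spare each side of the plate); in front each flares outwards over 30 mm, to 116 mm apart.
- stop (a point): centre of the foot of the stop rail's face, 64 mm beyond home: a fixed aluminium rail 9 mm tall and 100 mm long across the end of the guides, just behind the bridge; the plate is home when its far edge rests on it
- key_top (a point): centre of the top face of the start key: the one large round grey key, 26 mm across, on the end of the console nearest the operator; it stands 7 mm proud of the console and is pressed straight down
- start_key (a joint): travel of the start key in m: 0 is up, 0.004 is fully down; sprung, begins to move at 1.5 N and is fully down at 5 N; it comes up again by itself
- plate_lid: the clear lid of the plate, a flat 127 x 86 x 8 mm cover lying on the bench to the left of the scanner; a bystander. Origin at the centre of its underside
- marker: black marker pen, 132 mm long, 15 mm thick, lying along x on the right-hand part of the scanner's deck, in front of the console; a bystander. Origin at the centre of its underside (half-way along)
- tube_rack: blue test-tube rack, 200 x 75 mm, its tubes reach 96 mm above the bench; left of the scanner; a bystander. Origin at the centre of its underside
- tip_box: pipette-tip box, 122 x 84 x 82 mm, right of the scanner's console; a bystander. Origin at the centre of its underside
- bottle: round reagent bottle with an orange cap, 70 mm across, 145 mm tall, on the right; a bystander. Origin at the centre of its underside
- dishes: stack of three round dishes, 90 mm across, 46 mm tall, on the right; a bystander. Origin at the centre of its underside
- microtubes: low white block of microtubes, 100 x 65 x 40 mm, on the left; a bystander. Origin at the centre of its underside
Things that resemble listed ones, but are neither listed nor needed, are in the scene too. What is meant by the plate is not purple or yellow, and is the smaller of those in its own colour.

How it is judged:
By the outcome, as a careful person would: the job done as asked, in the order asked, and still so for the second after the job is handed in, with the robot touching nothing.
It also fails if it takes over 64 s, if anything falls off the work surface, if the arm or the gripper's body presses on something with over 40 N, if the wrist force passes 120 N, or if a joint passes its speed limit or range.

## Working session

There is one attempt and no reset: what is moved stays moved. The work goes in short steps, Python scripts to look and compute and a tool call to move; the robot and the scene stay as the last step left them, time stands still between calls to the robot, and variables do not carry over. Pictures are saved under pics/ and viewed, at most 10 in all, crops included, and the job is handed in when it is done.

Besides the shell and the picture viewer there is one more tool, called after "Call:" as name(argument=value, ...), one argument or row to a line, values as JSON. drive_tool: Moves the arm, as the interface text tells. Its arguments: {"type":"object","properties":{"rows":{"type":"array","items":{"type":"object","properties":{"dx":{"type":"number"},"dy":{"type":"number"},"dz":{"type":"number"},"wx":{"type":"number"},"wy":{"type":"number"},"wz":{"type":"number"},"hand":{"type":"number"}}}}},"required":["rows"]}

```bash
mkdir -p pics; python3 - <<'E'
from workcell import bot
import cv2
for c in("scene","top"):
    cv2.imwrite(f"pics/{c}0.png",bot.camera(c)[:,:,::-1]); print(c,bot.get_calibration(c))
    for t in("plate","bridge","start_key","scanner","marker"):
        print(t,[(round(d["score"],2),[round(float(v)) for v in d["extent"]]) for d in bot.look_for(c,t)][:4])
print(bot.get_obs())
E
```

```text
scene {'vfov': 42.54208033623131, 'cx': 320.73210130162937, 'cy': 196.13573157000508, 'origin': array([ 0.83569905, -0.46104325,  1.16655625]), 'rotation': array([0.26316413, 0.06511903, 0.25671839, 0.92768519])}
plate [(0.76, [327, 209, 58, 52]), (0.75, [263, 121, 61, 42]), (0.73, [209, 252, 54, 37]), (0.71, [332, 87, 57, 36])]
bridge [(0.61, [378, 236, 54, 66])]
start_key []
scanner [(0.51, [249, 296, 30, 43])]
marker [(0.64, [289, 261, 52, 30])]
top {'vfov': 57.25236701022088, 'cx': 319.0722010105792, 'cy': 194.84873672739073, 'origin': array([0.40509354, 0.12093981, 1.16158508]), 'rotation': array([ 0.02628855, -0.02440721, -0.70498054,  0.70831889])}
plate [(0.88, [268, 282, 62, 66]), (0.82, [322, 181, 31, 39]), (0.82, [194, 250, 64, 64]), (0.6, [398, 246, 42, 49])]
bridge [(0.93, [325, 131, 53, 30])]
start_key [(0.74, [414, 164, 34, 33])]
scanner [(0.88, [335, 157, 94, 112]), (0.32, [416, 119, 38, 51])]
marker []
{'clock': 0.6, 'joint_pos': array([ 1.21500633e+00,  2.40595165e-01,  5.02955193e-03,  1.33519981e+00,
       -2.78039075e-05,  1.57079033e+00]), 'joint_vel': array([ 0.00021329, -0.00043987,  0.00104495, -0.001005  , -0.0014774 ,
       -0.00171835]), 'tau': array([-4.60402007e-04, -3.71972072e+01,  2.52572644e+01,  1.38893254e-03,
       -1.30321910e-04,  6.29285893e-06]), 'eef_pos': array([0.17417789, 0.4686958 , 0.24232018]), 'tool_rot': array([1.76955235e-01, 9.84218901e-01, 1.27466592e-05, 1.64167082e-05]), 'ft_force': array([ 0.66448704, -0.29512191, -0.54635459]), 'ft_torque': array([-0.00567668, -0.00414171, -0.03269952]), 'grasp_force': 0.0, 'grip_width': 0.08494106952234003}
```

View pics/scene0.png

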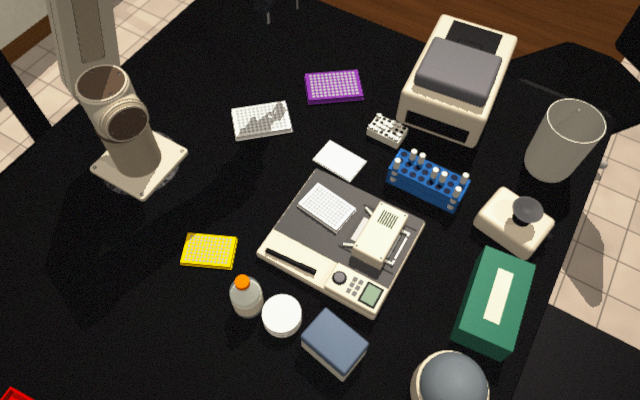

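View pics/top0.png

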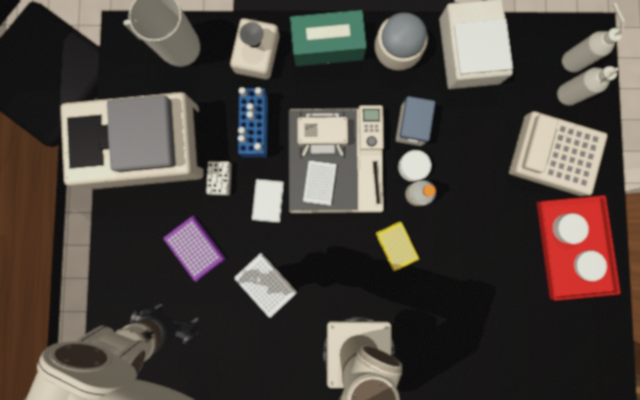

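The scene view shows the pale plate at (327,207) on the deck, the bridge at (380,235) and the key at (340,278). The top view shows the deck at about cols 289–384, rows 108–212, with the plate at (320,183) and the key at (372,142). Next I'll look at enlarged crops to get exact points.

```bash
python3 - <<'E'
import cv2
a=cv2.imread("pics/top0.png")[98:223,275:400]; cv2.imwrite("pics/topc.png",cv2.resize(a,None,fx=4.8,fy=4.8,interpolation=cv2.INTER_CUBIC))
a=cv2.imread("pics/scene0.png")[165:320,250:430]; cv2.imwrite("pics/scc.png",cv2.resize(a,None,fx=3.8,fy=3.8,interpolation=cv2.INTER_CUBIC))
E
```

```text
(no output)
```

View pics/topc.png

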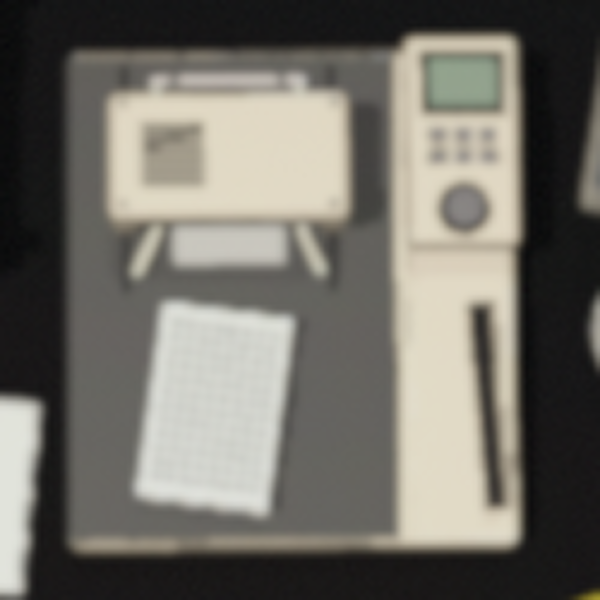

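View pics/scc.png

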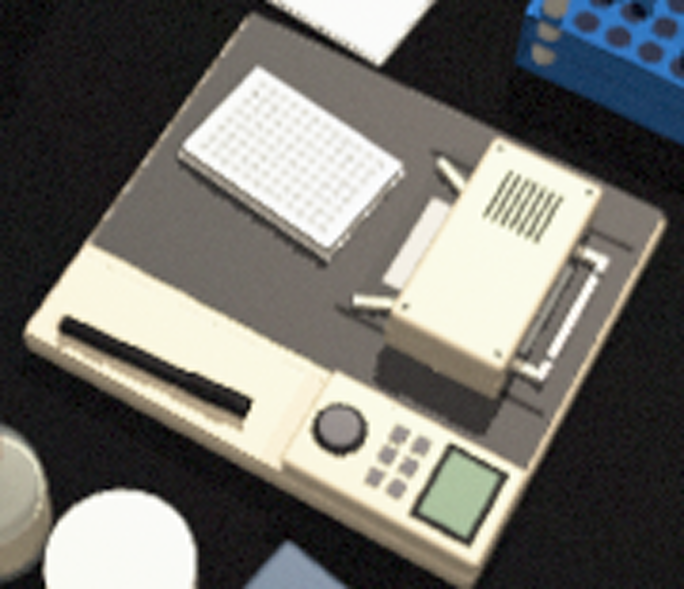

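The crops show the plate about 8° clockwise of the scanner axis, with the deck, beam and plate corners and the key all readable. I'll fit the poses to those points.

```bash
cat > h.py <<'E'
import numpy as np
from workcell import bot
from scipy.optimize import least_squares
from scipy.spatial.transform import Rotation as R
def proj(c,P):
    k=bot.get_calibration(c); f=200/np.tan(np.radians(k["vfov"])/2)
    q=R.from_quat(k["rotation"]).inv().apply(np.atleast_2d(P)-k["origin"])
    return np.c_[k["cx"]-f*q[:,0]/q[:,2], k["cy"]+f*q[:,1]/q[:,2]]
def place(p,L):
    c,s=np.cos(p[2]),np.sin(p[2]); L=np.atleast_2d(L)
    return np.c_[p[0]+c*L[:,0]-s*L[:,1],p[1]+s*L[:,0]+c*L[:,1],L[:,2]]
T=lambda a:(np.array(a,float)+.5)/4.8-.5+[275,98]
S=lambda a:(np.array(a,float)+.5)/3.8-.5+[250,165]
def fit(obs,p0):  # obs: list (cam, local pts, pixels); per-camera ray offset is left out
    f=lambda p:np.concatenate([(proj(c,place(p,L))-u).ravel() for c,L,u in obs])
    r=least_squares(f,p0,loss="soft_l1"); return r.x,r.fun
E
python3 - <<'E'
from h import *
def m(a): return np.array(a)/1000.
dl=m([[-236,105,30],[-236,-185,30],[90,105,30]])
bt=m([[49,75,75.5],[49,-75,75.5]])
bs=m([[-31,75,75.5],[49,75,75.5],[-31,-75,75.5],[49,-75,75.5]])
ot=[("top",np.r_[dl,bt,m([[90,-185,54],[-45,-185,54]])],T([[70,540],[520,540],[68,52],[109,95],[350,95],[520,38],[520,243]]))]
os_=[("scene",np.r_[dl,bs],S([[255,13],[25,337],[665,215],[492,138],[600,190],[388,318],[500,368]]))]
pl=lambda z:np.array([[.0639,.04275,z],[.0639,-.04275,z],[-.0639,-.04275,z],[-.0639,.04275,z]])
pt=[("top",pl(.0443),T([[163,302],[296,318],[268,515],[136,495]]))]
ps=[("scene",pl(.0443),S([[405,170],[328,250],[182,150],[257,68]]))]
for n,a in(("top",ot),("scene",os_),("both",ot+os_)):
    x,r=fit(a,[.65,.05,0]); print("scanner",n,x.round(4),r.round(1)); sc=x
for n,a in(("top",pt),("scene",ps),("both",pt+ps)):
    x,r=fit(a,[.5,.1,0]); print("plate",n,x.round(4),r.round(1))
for n,c,u in(("kt","top",T([[464,207]])),("ks","scene",S([[341,425]]))):
    r=least_squares(lambda p:(proj(c,[p[0],p[1],.061])-u).ravel(),[.6,0]).x;print(n,r.round(4))
E
```

```text
scanner top [0.6708 0.1143 0.0114] [-0.1  1.7  0.1  1.   0.2 -0.2  0.3 -0.6 -0.2 -0.9 -0.6 -0.4  0.2  0.2]
scanner scene [0.6716 0.1113 0.0192] [-2.9 -0.1 -2.2 -0.1  1.   0.2  0.3 -0.6  1.3 -0.2 -0.5 -0.6  0.6  1.9]
scanner both [0.6712 0.113  0.014 ] [ 0.5  1.6  0.7  0.7  0.5 -0.3  0.7 -0.7  0.2 -1.1 -0.2 -0.7  0.7 -0.1
 -2.3 -0.9 -2.  -1.3  1.3 -0.1  0.7 -1.1  1.5 -0.6 -0.4 -1.3  0.6  1.3]
plate top [ 0.5236  0.1228 -0.1337] [ 0.1 -0.5 -0.1 -0.   0.1  0.1 -0.1  0.4]
plate scene [ 0.527   0.1186 -0.1394] [ 0.6 -0.5  0.1  1.8 -1.3 -0.1  0.2 -0.5]
plate both [ 0.5249  0.1216 -0.1351] [ 0.5 -0.9  0.4 -0.4  0.5 -0.3  0.3 -0.1  0.4 -1.8  0.1  0.5 -1.4 -1.2
 -0.1 -1.6]
kt [ 0.65  -0.034]
ks [ 0.6515 -0.0358]
```

Call:
drive_tool(
  rows=[
    {"dx":-0.7,"dy":-0.45,"dz":0.2,"wz":-0.25,"hand":40},
    {"dx":-1.4,"dy":-0.9,"dz":0.4,"wz":-0.5,"hand":40},
    {"dx":-2.1,"dy":-1.35,"dz":0.6,"wz":-0.75,"hand":40},
    {"dx":-2.8,"dy":-1.8,"dz":0.8,"wz":-1,"hand":40},
    {"dx":-3.5,"dy":-2.2,"dz":1,"wz":-1.25,"hand":40},
    {"dx":-4.2,"dy":-2.65,"dz":1.2,"wz":-1.5,"hand":40},
    {"dx":-4.9,"dy":-3.1,"dz":1.4,"wz":-1.75,"hand":40},
    {"dx":-5.6,"dy":-3.55,"dz":1.6,"wz":-2,"hand":40},
    {"dx":-6.3,"dy":-4,"dz":1.8,"wz":-2.25,"hand":40},
    {"dx":-6.8,"dy":-4.3,"dz":1.8,"wz":-2.4,"hand":40},
    {"dx":-7.15,"dy":-4.47,"dz":1.8,"wz":-2.54,"hand":40},
    {"dx":-7.15,"dy":-4.47,"dz":1.8,"wz":-2.54,"hand":40},
    {"dx":-7.15,"dy":-4.47,"dz":1.8,"wz":-2.54,"hand":40},
    {"dx":-7.15,"dy":-4.47,"dz":1.8,"wz":-2.54,"hand":40},
  ],
)

```text
invalid input at $.rows[0]: expected keys dx, dy, dz, wx, wy, wz, hand
```

```bash
python3 - <<'E'
from h import *
import cv2
o=bot.get_obs();print(o["clock"],o["eef_pos"],R.from_quat(o["tool_rot"]).as_matrix().round(3),o["grip_width"],bot.tip_extent)
a=bot.camera("scene")[:,:,::-1];cv2.imwrite("pics/s1.png",cv2.resize(a[150:320,210:430],None,fx=3.4,fy=3.4,interpolation=cv2.INTER_CUBIC))
E
```

```text
0.6 [0.17417789 0.4686958  0.24232018] [[-0.937  0.348  0.   ]
 [ 0.348  0.937  0.   ]
 [-0.     0.    -1.   ]] 0.08494106952234003 0.011
```

View pics/s1.png

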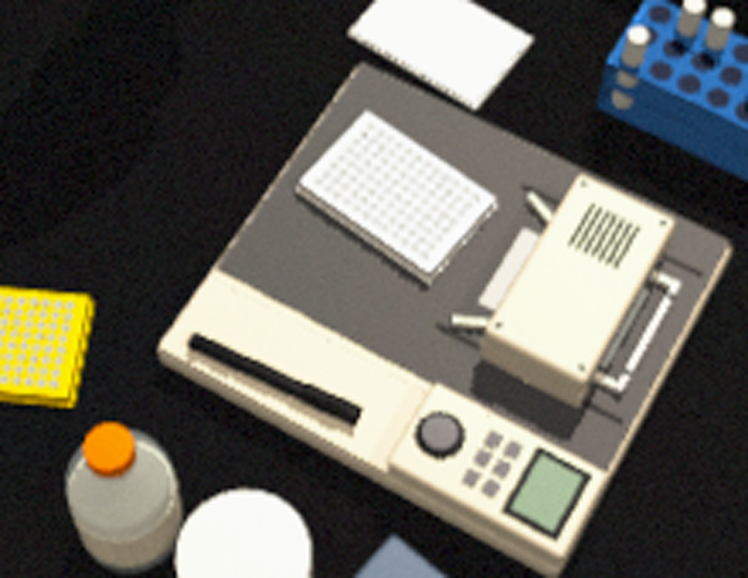

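The picture shows the scene unchanged: the call was refused because every row needs all the keys.

Call:
drive_tool(
  rows=[
    {"dx":-0.7,"dy":-0.45,"dz":0.2,"wx":0,"wy":0,"wz":-0.25,"hand":40},
    {"dx":-1.4,"dy":-0.9,"dz":0.4,"wx":0,"wy":0,"wz":-0.5,"hand":40},
    {"dx":-2.1,"dy":-1.35,"dz":0.6,"wx":0,"wy":0,"wz":-0.75,"hand":40},
    {"dx":-2.8,"dy":-1.8,"dz":0.8,"wx":0,"wy":0,"wz":-1,"hand":40},
    {"dx":-3.5,"dy":-2.2,"dz":1,"wx":0,"wy":0,"wz":-1.25,"hand":40},
    {"dx":-4.2,"dy":-2.65,"dz":1.2,"wx":0,"wy":0,"wz":-1.5,"hand":40},
    {"dx":-4.9,"dy":-3.1,"dz":1.4,"wx":0,"wy":0,"wz":-1.75,"hand":40},
    {"dx":-5.6,"dy":-3.55,"dz":1.6,"wx":0,"wy":0,"wz":-2,"hand":40},
    {"dx":-6.3,"dy":-4,"dz":1.8,"wx":0,"wy":0,"wz":-2.25,"hand":40},
    {"dx":-6.8,"dy":-4.3,"dz":1.8,"wx":0,"wy":0,"wz":-2.4,"hand":40},
    {"dx":-7.15,"dy":-4.47,"dz":1.8,"wx":0,"wy":0,"wz":-2.54,"hand":40},
    {"dx":-7.15,"dy":-4.47,"dz":1.8,"wx":0,"wy":0,"wz":-2.54,"hand":40},
    {"dx":-7.15,"dy":-4.47,"dz":1.8,"wx":0,"wy":0,"wz":-2.54,"hand":40},
    {"dx":-7.15,"dy":-4.47,"dz":1.8,"wx":0,"wy":0,"wz":-2.54,"hand":40},
  ],
)

```text
clock: 2.05
eef_pos: [0.4308, 0.1352, 0.1523]
tool_rot: [0.067, 0.998, 0.0, -0.0]
ft_force: [0.0, -1.1, 0.5]
grip_width: 0.0397
grasp_force: 0.0
```

```bash
python3 - <<'E'
from h import *
o=bot.get_obs();print(o["clock"],o["eef_pos"],R.from_quat(o["tool_rot"]).as_matrix().round(3),o["grip_width"],bot.tip_extent,o["ft_force"])
E
```

```text
2.05 [0.43078965 0.13522254 0.15231374] [[-0.991  0.133 -0.   ]
 [ 0.133  0.991  0.   ]
 [ 0.     0.    -1.   ]] 0.03969480538221569 0.011 [ 0.01842191 -1.07675963  0.49816588]
```

Call:
drive_tool(
  rows=[
    {"dx":0,"dy":0,"dz":0.6,"wx":0,"wy":0,"wz":0,"hand":40},
    {"dx":0,"dy":0,"dz":1.2,"wx":0,"wy":0,"wz":0,"hand":40},
    {"dx":0,"dy":0,"dz":1.7,"wx":0,"wy":0,"wz":0,"hand":40},
    {"dx":0,"dy":0,"dz":2.0,"wx":0,"wy":0,"wz":0,"hand":40},
    {"dx":0,"dy":0,"dz":2.12,"wx":0,"wy":0,"wz":0,"hand":40},
    {"dx":0,"dy":0,"dz":2.12,"wx":0,"wy":0,"wz":0,"hand":40},
  ],
)

```text
clock: 2.65
eef_pos: [0.4305, 0.1352, 0.0458]
tool_rot: [0.066, 0.998, -0.0, -0.001]
ft_force: [-0.7, -0.2, -0.6]
grip_width: 0.04
grasp_force: 0.0
```

Call:
drive_tool(
  rows=[
    {"dx":0,"dy":0,"dz":0.04,"wx":0,"wy":0,"wz":0,"hand":40},
    {"dx":0,"dy":0,"dz":0.04,"wx":0,"wy":0,"wz":0,"hand":40},
  ],
)

```text
clock: 2.85
eef_pos: [0.4321, 0.1351, 0.0451]
tool_rot: [0.067, 0.998, 0.0, 0.001]
ft_force: [0.1, -0.4, 0.4]
grip_width: 0.0401
grasp_force: 0.0
```

```bash
python3 - <<'E'
from h import *
import cv2
for c,s,f in(("scene",(165,320,250,430),3.8),("top",(98,223,275,400),4.8)):
    a=bot.camera(c)[s[0]:s[1],s[2]:s[3],::-1];cv2.imwrite(f"pics/{c}2.png",cv2.resize(a,None,fx=f,fy=f,interpolation=cv2.INTER_CUBIC))
E
```

```text
(no output)
```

View pics/scene2.png

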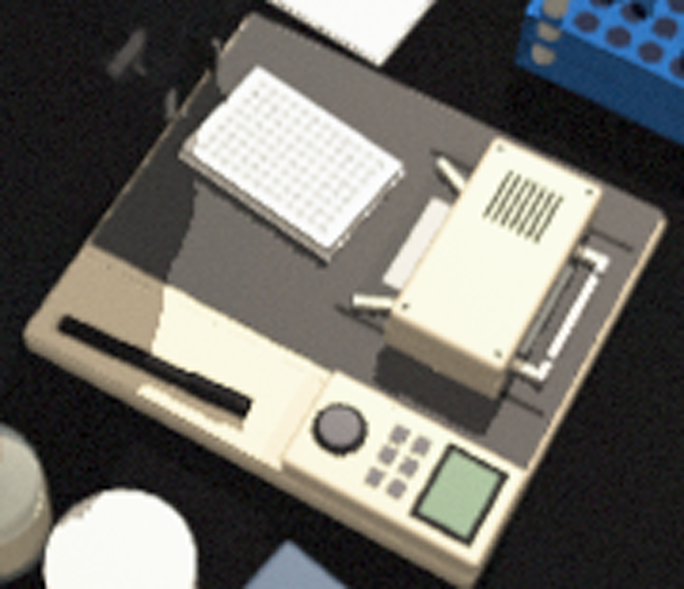

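The fingertips show faintly at (217,65) and (173,103), just behind the plate's near edge, and nothing has moved. I'll probe down a little further.

Call:
drive_tool(
  rows=[
    {"dx":0,"dy":0,"dz":0.04,"wx":0,"wy":0,"wz":0,"hand":40},
    {"dx":0,"dy":0,"dz":0.04,"wx":0,"wy":0,"wz":0,"hand":40},
  ],
)

```text
clock: 3.15
eef_pos: [0.4315, 0.1346, 0.0424]
tool_rot: [0.067, 0.998, 0.0, 0.0]
ft_force: [-0.1, 0.8, -0.9]
grip_width: 0.0405
grasp_force: 0.0
```

Call:
drive_tool(
  rows=[
    {"dx":0,"dy":0,"dz":0.02,"wx":0,"wy":0,"wz":0,"hand":40},
    {"dx":0,"dy":0,"dz":0.02,"wx":0,"wy":0,"wz":0,"hand":40},
  ],
)

```text
clock: 3.35
eef_pos: [0.4314, 0.1346, 0.0412]
tool_rot: [0.067, 0.998, -0.0, -0.0]
ft_force: [0.3, 0.1, -0.2]
grip_width: 0.04
grasp_force: 0.0
```

Call:
drive_tool(
  rows=[
    {"dx":0,"dy":0,"dz":-0.5,"wx":0,"wy":0,"wz":0,"hand":40},
    {"dx":0,"dy":0,"dz":-1,"wx":0,"wy":0,"wz":0,"hand":0},
    {"dx":0,"dy":0.5,"dz":-1,"wx":0,"wy":0,"wz":-0.4,"hand":0},
    {"dx":-0.3,"dy":1,"dz":-1,"wx":0,"wy":0,"wz":-0.8,"hand":0},
    {"dx":-0.7,"dy":1.44,"dz":-1,"wx":0,"wy":0,"wz":-1.2,"hand":0},
    {"dx":-1.1,"dy":1.44,"dz":-1,"wx":0,"wy":0,"wz":-1.68,"hand":0},
    {"dx":-1.1,"dy":1.44,"dz":-1,"wx":0,"wy":0,"wz":-1.68,"hand":0},
    {"dx":-1.1,"dy":1.44,"dz":-0.6,"wx":0,"wy":0,"wz":-1.68,"hand":0},
    {"dx":-1.1,"dy":1.44,"dz":-0.2,"wx":0,"wy":0,"wz":-1.68,"hand":0},
    {"dx":-1.1,"dy":1.44,"dz":0.1,"wx":0,"wy":0,"wz":-1.68,"hand":0},
    {"dx":-1.1,"dy":1.44,"dz":-0.1,"wx":0,"wy":0,"wz":-1.68,"hand":0},
    {"dx":-1.1,"dy":1.44,"dz":-0.1,"wx":0,"wy":0,"wz":-1.68,"hand":0},
  ],
)

```text
clock: 4.55
eef_pos: [0.4956, 0.1986, 0.048]
tool_rot: [-0.006, 1.0, 0.0, 0.001]
ft_force: [0.2, -0.4, 0.0]
grip_width: 0.0002
grasp_force: 0.0
```

Call:
drive_tool(
  rows=[
    {"dx":0,"dy":-0.1,"dz":0,"wx":0,"wy":0,"wz":0,"hand":0},
    {"dx":0,"dy":-0.2,"dz":0,"wx":0,"wy":0,"wz":0,"hand":0},
    {"dx":0,"dy":-0.24,"dz":0,"wx":0,"wy":0,"wz":0,"hand":0},
    {"dx":0,"dy":-0.28,"dz":0,"wx":0,"wy":0,"wz":0,"hand":0},
    {"dx":0,"dy":-0.31,"dz":0,"wx":0,"wy":0,"wz":0,"hand":0},
    {"dx":0,"dy":-0.34,"dz":0,"wx":0,"wy":0,"wz":0,"hand":0},
    {"dx":0,"dy":-0.37,"dz":0,"wx":0,"wy":0,"wz":0,"hand":0},
    {"dx":0,"dy":-0.4,"dz":0,"wx":0,"wy":0,"wz":0,"hand":0},
    {"dx":0,"dy":-0.43,"dz":0,"wx":0,"wy":0,"wz":0,"hand":0},
    {"dx":0,"dy":-0.46,"dz":0,"wx":0,"wy":0,"wz":0,"hand":0},
    {"dx":0,"dy":-0.48,"dz":0,"wx":0,"wy":0,"wz":0,"hand":0},
    {"dx":0,"dy":-0.48,"dz":0,"wx":0,"wy":0,"wz":0,"hand":0},
  ],
)

```text
clock: 5.75
eef_pos: [0.4959, 0.1745, 0.0463]
tool_rot: [-0.006, 1.0, -0.0, 0.0]
ft_force: [0.1, 0.4, 0.7]
grip_width: 0.0001
grasp_force: 0.0
```

```bash
cat >> h.py <<'E'
import cv2
PL=np.array([[.0639,.04275,.0443],[.0639,-.04275,.0443],[-.0639,-.04275,.0443],[-.0639,.04275,.0443]])
def white(c,box):
    """plate top face corners from a white mask inside box r0,r1,c0,c1"""
    a=bot.camera(c); r0,r1,c0,c1=box; b=a[r0:r1,c0:c1].astype(int)
    m=((b.min(2)>150)&(b.max(2)-b.min(2)<25)).astype(np.uint8)
    n,l,s,_=cv2.connectedComponentsWithStats(m); i=1+s[1:,4].argmax()
    return a,(l==i),np.array([c0,r0])
E
python3 - <<'E'
from h import *
bot.camera("top");bot.camera("scene")
r=bot.outline_of("top","plate")
for d in r:
    e=d["extent"]
    if abs(e[0]-320)<15 and abs(e[1]-180)<20:
        ys,xs=np.nonzero(d["region"]); print("net",d["score"],cv2.minAreaRect(np.c_[xs,ys].astype(np.float32)))
a,m,o=white("top",(150,215,292,356));ys,xs=np.nonzero(m);print("mask",m.sum(),cv2.minAreaRect((np.c_[xs,ys]+o).astype(np.float32)))
cv2.imwrite("pics/top3.png",cv2.resize(a[98:223,275:400,::-1],None,fx=4.8,fy=4.8,interpolation=cv2.INTER_CUBIC))
print(bot.get_obs()["eef_pos"],bot.get_obs()["ft_force"])
E
```

```text
net 0.6 ((326.0, 181.0), (40.0, 20.0), 90.0)
mask 509 ((324.5, 182.0), (42.0, 23.0), 90.0)
[0.49589824 0.1746503  0.04631184] [-0.08075514  0.43839026 -0.56249593]
```

View pics/top3.png

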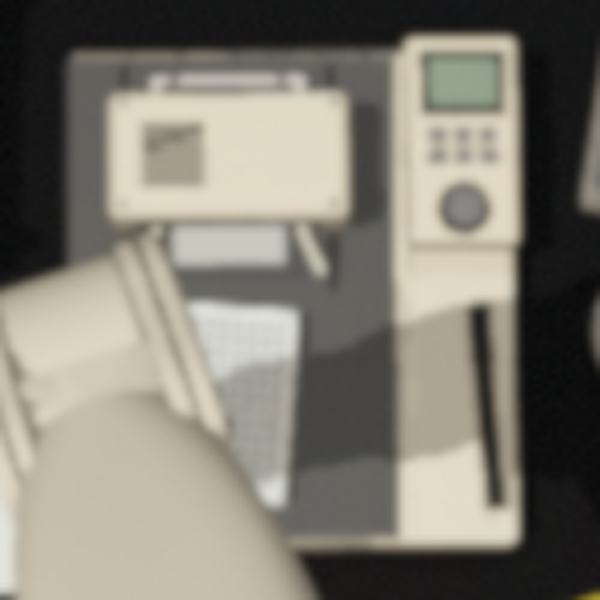

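The arm hides the plate's left half. Its right edge now runs from (301,312) to (286,508), so about 4° of skew is left. I'll push a bit more, then back off and look.

Call:
drive_tool(
  rows=[
    {"dx":0,"dy":-0.03,"dz":0,"wx":0,"wy":0,"wz":0,"hand":0},
    {"dx":0,"dy":-0.06,"dz":0,"wx":0,"wy":0,"wz":0,"hand":0},
    {"dx":0,"dy":-0.09,"dz":0,"wx":0,"wy":0,"wz":0,"hand":0},
    {"dx":0,"dy":-0.11,"dz":0,"wx":0,"wy":0,"wz":0,"hand":0},
    {"dx":0,"dy":-0.12,"dz":0,"wx":0,"wy":0,"wz":0,"hand":0},
    {"dx":0,"dy":-0.12,"dz":0,"wx":0,"wy":0,"wz":0,"hand":0},
    {"dx":0,"dy":0.1,"dz":0,"wx":0,"wy":0,"wz":0,"hand":0},
    {"dx":0,"dy":0.3,"dz":-0.4,"wx":0,"wy":0,"wz":0,"hand":0},
    {"dx":0.5,"dy":0.3,"dz":-1.2,"wx":0,"wy":0,"wz":0,"hand":20},
    {"dx":1.1,"dy":0,"dz":-1.2,"wx":0,"wy":0,"wz":0,"hand":40},
    {"dx":1.6,"dy":-0.5,"dz":-1.2,"wx":0,"wy":0,"wz":0,"hand":40},
    {"dx":1.6,"dy":-1,"dz":-1.2,"wx":0,"wy":0,"wz":0,"hand":40},
    {"dx":1.6,"dy":-1,"dz":-1.2,"wx":0,"wy":0,"wz":0,"hand":40},
  ],
)

```text
clock: 7.25
eef_pos: [0.4155, 0.1224, 0.1066]
tool_rot: [-0.005, 1.0, -0.0, -0.0]
ft_force: [0.5, 0.3, -0.1]
grip_width: 0.0402
grasp_force: 0.0
```

```bash
cat >> h.py <<'E'
from scipy.ndimage import gaussian_filter
def refine(p0,mask_fn,cams=("top","scene")):
    pass
E
python3 - <<'E'
from h import *
a,m,o=white("top",(150,215,292,356));ys,xs=np.nonzero(m);print("mask",m.sum(),cv2.minAreaRect((np.c_[xs,ys]+o).astype(np.float32)))
cv2.imwrite("pics/top4.png",cv2.resize(a[98:223,275:400,::-1],None,fx=4.8,fy=4.8,interpolation=cv2.INTER_CUBIC))
b=bot.camera("scene");cv2.imwrite("pics/scene4.png",cv2.resize(b[165:320,250:430,::-1],None,fx=3.8,fy=3.8,interpolation=cv2.INTER_CUBIC))
print(bot.get_obs()["eef_pos"],bot.get_obs()["clock"])
E
```

```text
mask 839 ((323.0, 177.0), (34.0, 28.0), 90.0)
[0.4170881  0.1241734  0.10673593] 7.35
```

View pics/scene4.png

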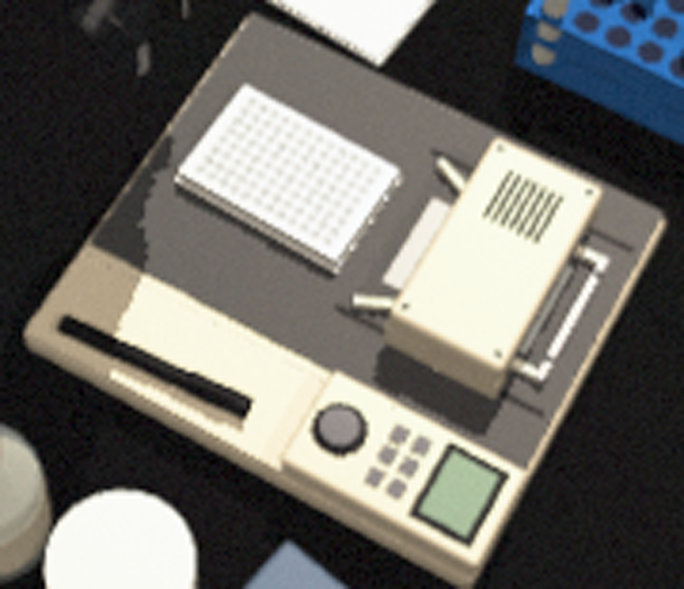

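The plate now looks nearly square to the deck, with top corners at (247,86), (400,178), (336,262) and (178,178). I'll fit it in the same view as the scanner.

```bash
python3 - <<'E'
from h import *
x,r=fit([("scene",PL,S([[400,178],[336,262],[178,178],[247,86]]))],[.5,.1,0]);print(x.round(4),r.round(1))
for s in([.6716,.1113,.0192],[.6712,.113,.014]):
    d=x[:2]-s[:2];c,q=np.cos(s[2]),np.sin(s[2]);print(c*d[0]+q*d[1],-q*d[0]+c*d[1],x[2]-s[2])
E
```

```text
[ 0.5325  0.1065 -0.0478] [ 1.6 -0.4  0.2  2.6 -1.1 -0.6 -0.3 -0.2]
-0.13913774983918903 -0.0020951167254853477 -0.06701469128447567
-0.13874881256507654 -0.0045240346578820315 -0.06181469128447567
```

Call:
drive_tool(
  rows=[
    {"dx":0,"dy":-0.27,"dz":0.3,"wx":0,"wy":0,"wz":0,"hand":40},
    {"dx":0,"dy":-0.27,"dz":0.7,"wx":0,"wy":0,"wz":0,"hand":40},
    {"dx":0,"dy":-0.27,"dz":1.1,"wx":0,"wy":0,"wz":0,"hand":40},
    {"dx":0,"dy":-0.27,"dz":1.28,"wx":0,"wy":0,"wz":0,"hand":40},
    {"dx":-0.2,"dy":-0.27,"dz":1.28,"wx":0,"wy":0,"wz":0,"hand":40},
    {"dx":-0.4,"dy":-0.27,"dz":1.28,"wx":0,"wy":0,"wz":0,"hand":40},
    {"dx":-0.5,"dy":-0.27,"dz":1.28,"wx":0,"wy":0,"wz":0,"hand":40},
    {"dx":-0.56,"dy":-0.27,"dz":1.28,"wx":0,"wy":0,"wz":0,"hand":40},
    {"dx":-0.62,"dy":-0.27,"dz":1.28,"wx":0,"wy":0,"wz":0,"hand":40},
    {"dx":-0.68,"dy":-0.27,"dz":1.28,"wx":0,"wy":0,"wz":0,"hand":40},
    {"dx":-0.74,"dy":-0.27,"dz":1.28,"wx":0,"wy":0,"wz":0,"hand":40},
    {"dx":-0.8,"dy":-0.27,"dz":1.28,"wx":0,"wy":0,"wz":0,"hand":40},
    {"dx":-0.86,"dy":-0.27,"dz":1.28,"wx":0,"wy":0,"wz":0,"hand":40},
    {"dx":-0.92,"dy":-0.27,"dz":1.28,"wx":0,"wy":0,"wz":0,"hand":40},
    {"dx":-0.98,"dy":-0.27,"dz":1.28,"wx":0,"wy":0,"wz":0,"hand":40},
    {"dx":-1.04,"dy":-0.27,"dz":1.28,"wx":0,"wy":0,"wz":0,"hand":40},
    {"dx":-1.1,"dy":-0.27,"dz":1.28,"wx":0,"wy":0,"wz":0,"hand":40},
    {"dx":-1.15,"dy":-0.27,"dz":1.28,"wx":0,"wy":0,"wz":0,"hand":40},
    {"dx":-1.2,"dy":-0.27,"dz":1.28,"wx":0,"wy":0,"wz":0,"hand":40},
    {"dx":-1.2,"dy":-0.27,"dz":1.28,"wx":0,"wy":0,"wz":0,"hand":40},
  ],
)

```text
clock: 9.35
eef_pos: [0.4772, 0.1109, 0.0423]
tool_rot: [-0.006, 1.0, 0.0, 0.0]
ft_force: [0.6, 0.0, -0.6]
grip_width: 0.0399
grasp_force: 0.0
```

```bash
python3 - <<'E'
from h import *
a=bot.camera("top")[98:223,275:400,::-1];b=bot.camera("scene")[165:320,250:430,::-1]
p=cv2.resize(a,(400,400),interpolation=cv2.INTER_CUBIC);q=cv2.resize(b,(400,344),interpolation=cv2.INTER_CUBIC)
c=np.zeros((400,800,3),np.uint8);c[:,:400]=p;c[:344,400:]=q;cv2.imwrite("pics/c5.png",c)
E
```

```text
(no output)
```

View pics/c5.png

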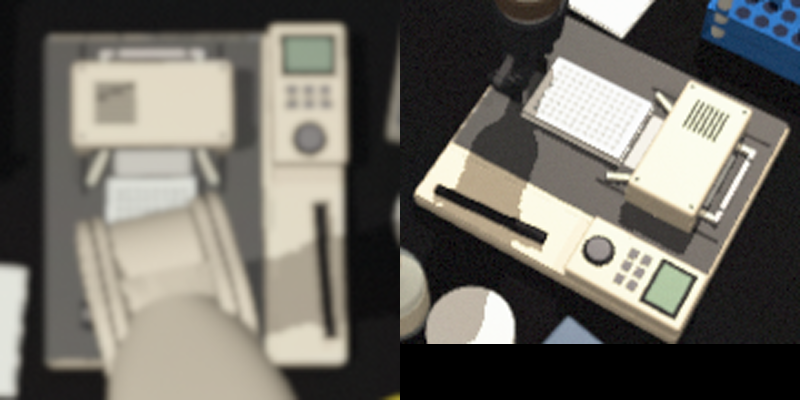

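Seen from above, the plate front at cols 107–197 (mid 152) is centred and square between the flares (mid 152.5). I'll push on.

Call:
drive_tool(
  rows=[
    {"dx":-0.06,"dy":0,"dz":0,"wx":0,"wy":0,"wz":0,"hand":40},
    {"dx":-0.12,"dy":0,"dz":0,"wx":0,"wy":0,"wz":0,"hand":40},
    {"dx":-0.18,"dy":0,"dz":0,"wx":0,"wy":0,"wz":0,"hand":40},
    {"dx":-0.24,"dy":0,"dz":0,"wx":0,"wy":0,"wz":0,"hand":40},
    {"dx":-0.3,"dy":0,"dz":0,"wx":0,"wy":0,"wz":0,"hand":40},
    {"dx":-0.36,"dy":0,"dz":0,"wx":0,"wy":0,"wz":0,"hand":40},
    {"dx":-0.42,"dy":0,"dz":0,"wx":0,"wy":0,"wz":0,"hand":40},
    {"dx":-0.48,"dy":0,"dz":0,"wx":0,"wy":0,"wz":0,"hand":40},
    {"dx":-0.54,"dy":0,"dz":0,"wx":0,"wy":0,"wz":0,"hand":40},
    {"dx":-0.6,"dy":0,"dz":0,"wx":0,"wy":0,"wz":0,"hand":40},
    {"dx":-0.65,"dy":0,"dz":0,"wx":0,"wy":0,"wz":0,"hand":40},
    {"dx":-0.7,"dy":0,"dz":0,"wx":0,"wy":0,"wz":0,"hand":40},
    {"dx":-0.75,"dy":0,"dz":0,"wx":0,"wy":0,"wz":0,"hand":40},
    {"dx":-0.8,"dy":0,"dz":0,"wx":0,"wy":0,"wz":0,"hand":40},
    {"dx":-0.85,"dy":0,"dz":0,"wx":0,"wy":0,"wz":0,"hand":40},
    {"dx":-0.9,"dy":0,"dz":0,"wx":0,"wy":0,"wz":0,"hand":40},
  ],
)

```text
clock: 11.05
eef_pos: [0.5218, 0.1115, 0.0423]
tool_rot: [-0.006, 1.0, -0.0, 0.0]
ft_force: [-0.1, -0.3, -0.7]
grip_width: 0.0402
grasp_force: 0.2
```

Call:
drive_tool(
  rows=[
    {"dx":-0.05,"dy":0,"dz":0,"wx":0,"wy":0,"wz":0,"hand":40},
    {"dx":-0.1,"dy":0,"dz":0,"wx":0,"wy":0,"wz":0,"hand":40},
    {"dx":-0.15,"dy":0,"dz":0,"wx":0,"wy":0,"wz":0,"hand":40},
    {"dx":-0.2,"dy":0,"dz":0,"wx":0,"wy":0,"wz":0,"hand":40},
    {"dx":-0.25,"dy":0,"dz":0,"wx":0,"wy":0,"wz":0,"hand":40},
    {"dx":-0.3,"dy":0,"dz":0,"wx":0,"wy":0,"wz":0,"hand":40},
    {"dx":-0.35,"dy":0,"dz":0,"wx":0,"wy":0,"wz":0,"hand":40},
    {"dx":-0.4,"dy":0,"dz":0,"wx":0,"wy":0,"wz":0,"hand":40},
    {"dx":-0.45,"dy":0,"dz":0,"wx":0,"wy":0,"wz":0,"hand":40},
    {"dx":-0.5,"dy":0,"dz":0,"wx":0,"wy":0,"wz":0,"hand":40},
    {"dx":-0.55,"dy":0,"dz":0,"wx":0,"wy":0,"wz":0,"hand":40},
    {"dx":-0.6,"dy":0,"dz":0,"wx":0,"wy":0,"wz":0,"hand":40},
    {"dx":-0.65,"dy":0,"dz":0,"wx":0,"wy":0,"wz":0,"hand":40},
    {"dx":-0.7,"dy":0,"dz":0,"wx":0,"wy":0,"wz":0,"hand":40},
  ],
)

```text
clock: 12.45
eef_pos: [0.5568, 0.1119, 0.0423]
tool_rot: [-0.006, 1.0, -0.0, -0.0]
ft_force: [-0.8, 0.4, 0.2]
grip_width: 0.0401
grasp_force: 0.3
```

Call:
drive_tool(
  rows=[
    {"dx":-0.05,"dy":0,"dz":0,"wx":0,"wy":0,"wz":0,"hand":40},
    {"dx":-0.1,"dy":0,"dz":0,"wx":0,"wy":0,"wz":0,"hand":40},
    {"dx":-0.15,"dy":0,"dz":0,"wx":0,"wy":0,"wz":0,"hand":40},
    {"dx":-0.2,"dy":0,"dz":0,"wx":0,"wy":0,"wz":0,"hand":40},
    {"dx":-0.25,"dy":0,"dz":0,"wx":0,"wy":0,"wz":0,"hand":40},
    {"dx":-0.3,"dy":0,"dz":0,"wx":0,"wy":0,"wz":0,"hand":40},
    {"dx":-0.35,"dy":0,"dz":0,"wx":0,"wy":0,"wz":0,"hand":40},
    {"dx":-0.4,"dy":0,"dz":0,"wx":0,"wy":0,"wz":0,"hand":40},
    {"dx":-0.45,"dy":0,"dz":0,"wx":0,"wy":0,"wz":0,"hand":40},
    {"dx":-0.5,"dy":0,"dz":0,"wx":0,"wy":0,"wz":0,"hand":40},
    {"dx":-0.54,"dy":0,"dz":0,"wx":0,"wy":0,"wz":0,"hand":40},
    {"dx":-0.58,"dy":0,"dz":0,"wx":0,"wy":0,"wz":0,"hand":40},
    {"dx":-0.62,"dy":0,"dz":0,"wx":0,"wy":0,"wz":0,"hand":40},
    {"dx":-0.64,"dy":0,"dz":0,"wx":0,"wy":0,"wz":0,"hand":40},
  ],
)

```text
clock: 13.85
eef_pos: [0.5889, 0.1123, 0.0423]
tool_rot: [-0.006, 1.0, 0.0, 0.0]
ft_force: [-0.4, -0.6, 0.3]
grip_width: 0.0401
grasp_force: 0.3
```

Call:
drive_tool(
  rows=[
    {"dx":-0.02,"dy":0,"dz":0,"wx":0,"wy":0,"wz":0,"hand":40},
    {"dx":-0.04,"dy":0,"dz":0,"wx":0,"wy":0,"wz":0,"hand":40},
    {"dx":-0.04,"dy":0,"dz":0,"wx":0,"wy":0,"wz":0,"hand":40},
  ],
)

```text
clock: 14.15
eef_pos: [0.5909, 0.1123, 0.0423]
tool_rot: [-0.006, 1.0, -0.0, 0.0]
ft_force: [0.3, 0.0, -0.2]
grip_width: 0.0401
grasp_force: 0.0
```

Call:
drive_tool(
  rows=[
    {"dx":-0.02,"dy":0,"dz":0,"wx":0,"wy":0,"wz":0,"hand":40},
    {"dx":-0.04,"dy":0,"dz":0,"wx":0,"wy":0,"wz":0,"hand":40},
    {"dx":-0.06,"dy":0,"dz":0,"wx":0,"wy":0,"wz":0,"hand":40},
  ],
)

```text
clock: 14.45
eef_pos: [0.5937, 0.1123, 0.0423]
tool_rot: [-0.006, 1.0, -0.0, -0.0]
ft_force: [-0.2, 0.1, 0.5]
grip_width: 0.04
grasp_force: 0.2
```

Call:
drive_tool(
  rows=[
    {"dx":-0.02,"dy":0,"dz":0,"wx":0,"wy":0,"wz":0,"hand":40},
    {"dx":-0.04,"dy":0,"dz":0,"wx":0,"wy":0,"wz":0,"hand":40},
  ],
)

```text
clock: 14.65
eef_pos: [0.5957, 0.1124, 0.0423]
tool_rot: [-0.006, 1.0, -0.0, -0.0]
ft_force: [-0.5, -0.1, -0.7]
grip_width: 0.0397
grasp_force: 0.2
```

Call:
drive_tool(
  rows=[
    {"dx":-0.02,"dy":0,"dz":0,"wx":0,"wy":0,"wz":0,"hand":40},
    {"dx":-0.03,"dy":0,"dz":0,"wx":0,"wy":0,"wz":0,"hand":40},
  ],
)

```text
clock: 14.85
eef_pos: [0.5963, 0.1124, 0.0422]
tool_rot: [-0.006, 1.0, 0.0, -0.001]
ft_force: [-3.5, 0.1, 3.9]
grip_width: 0.0403
grasp_force: 1.9
```

Call:
drive_tool(
  rows=[
    {"dx":-0.02,"dy":0,"dz":0,"wx":0,"wy":0,"wz":0,"hand":40},
    {"dx":-0.03,"dy":0,"dz":0,"wx":0,"wy":0,"wz":0,"hand":40},
  ],
)

```text
clock: 15.05
eef_pos: [0.5964, 0.1124, 0.0422]
tool_rot: [-0.006, 1.0, -0.0, -0.002]
ft_force: [-7.5, 0.6, 6.9]
grip_width: 0.0398
grasp_force: 3.9
```

Call:
drive_tool(
  rows=[
    {"dx":0.04,"dy":0,"dz":0,"wx":0,"wy":0,"wz":0,"hand":40},
    {"dx":0.15,"dy":0,"dz":0,"wx":0,"wy":0,"wz":0,"hand":40},
    {"dx":0.4,"dy":0,"dz":0,"wx":0,"wy":0,"wz":0,"hand":40},
    {"dx":0.6,"dy":0,"dz":-0.4,"wx":0,"wy":0,"wz":0,"hand":40},
    {"dx":0.6,"dy":0,"dz":-1.2,"wx":0,"wy":0,"wz":0,"hand":20},
    {"dx":0.6,"dy":-0.6,"dz":-2,"wx":0,"wy":0,"wz":0,"hand":0},
    {"dx":0.3,"dy":-1.3,"dz":-2,"wx":0,"wy":0,"wz":0,"hand":0},
    {"dx":-0.2,"dy":-2,"dz":-2,"wx":0,"wy":0,"wz":0,"hand":0},
    {"dx":-0.8,"dy":-2.7,"dz":-2,"wx":0,"wy":0,"wz":0,"hand":0},
    {"dx":-1.1,"dy":-2.93,"dz":-2,"wx":0,"wy":0,"wz":0,"hand":0},
    {"dx":-1.1,"dy":-2.93,"dz":-2,"wx":0,"wy":0,"wz":0,"hand":0},
    {"dx":-1.1,"dy":-2.93,"dz":-1.4,"wx":0,"wy":0,"wz":0,"hand":0},
    {"dx":-1.1,"dy":-2.93,"dz":-1,"wx":0,"wy":0,"wz":0,"hand":0},
    {"dx":-1.1,"dy":-2.93,"dz":-0.8,"wx":0,"wy":0,"wz":0,"hand":0},
    {"dx":-1.1,"dy":-2.93,"dz":-0.8,"wx":0,"wy":0,"wz":0,"hand":0},
  ],
)

```text
clock: 16.55
eef_pos: [0.6537, -0.0325, 0.0805]
tool_rot: [-0.007, 1.0, 0.0, -0.002]
ft_force: [0.6, 0.3, -0.8]
grip_width: 0.0002
grasp_force: 0.0
```

```bash
python3 - <<'E'
from h import *
print(bot.get_obs()["eef_pos"])
a=bot.camera("top")[98:223,275:400,::-1];b=bot.camera("scene")[165:320,250:430,::-1]
p=cv2.resize(a,(400,400),interpolation=cv2.INTER_CUBIC);q=cv2.resize(b,(400,344),interpolation=cv2.INTER_CUBIC)
c=np.zeros((400,800,3),np.uint8);c[:,:400]=p;c[:344,400:]=q;cv2.imwrite("pics/c6.png",c)
E
```

```text
[ 0.65369001 -0.03249769  0.08053179]
```

View pics/c6.png

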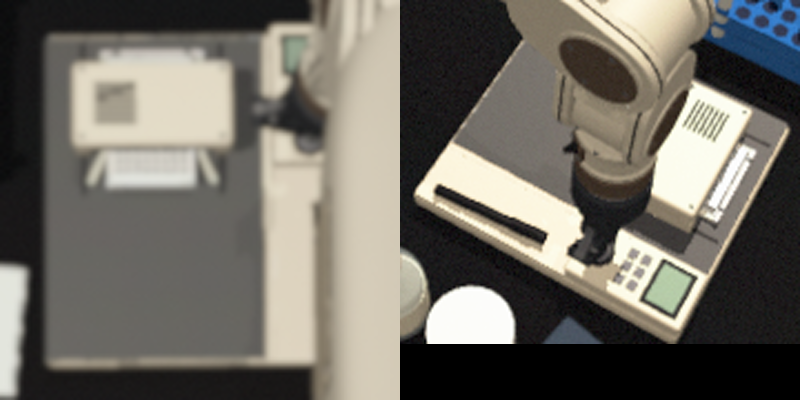

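The plate is in, square between the guides with its far end at the stop, and the closed fingertips are over the key. I'll centre them by 2–3 mm and press in small steps.

Call:
drive_tool(
  rows=[
    {"dx":0.06,"dy":-0.04,"dz":0.04,"wx":0,"wy":0,"wz":0,"hand":0},
    {"dx":0.06,"dy":-0.04,"dz":0.1,"wx":0,"wy":0,"wz":0,"hand":0},
    {"dx":0.06,"dy":-0.04,"dz":0.14,"wx":0,"wy":0,"wz":0,"hand":0},
    {"dx":0.06,"dy":-0.04,"dz":0.17,"wx":0,"wy":0,"wz":0,"hand":0},
    {"dx":0.06,"dy":-0.04,"dz":0.2,"wx":0,"wy":0,"wz":0,"hand":0},
    {"dx":0.06,"dy":-0.04,"dz":0.2,"wx":0,"wy":0,"wz":0,"hand":0},
  ],
)

```text
clock: 17.25
eef_pos: [0.6525, -0.0354, 0.0722]
tool_rot: [-0.006, 1.0, 0.0, 0.0]
ft_force: [-0.2, -0.2, 0.7]
grip_width: 0.0002
grasp_force: 0.0
```

Call:
drive_tool(
  rows=[
    {"dx":0,"dy":0,"dz":0.02,"wx":0,"wy":0,"wz":0,"hand":0},
    {"dx":0,"dy":0,"dz":0.04,"wx":0,"wy":0,"wz":0,"hand":0},
    {"dx":0,"dy":0,"dz":0.04,"wx":0,"wy":0,"wz":0,"hand":0},
  ],
)

```text
clock: 17.55
eef_pos: [0.6526, -0.0354, 0.0705]
tool_rot: [-0.006, 1.0, -0.0, 0.0]
ft_force: [-0.7, -0.4, 3.0]
grip_width: -0.0004
grasp_force: 1.3
```

Contact at about z = 0.072 m, as expected. I'll keep going until the force is well past 5 N.

Call:
drive_tool(
  rows=[
    {"dx":0,"dy":0,"dz":0.02,"wx":0,"wy":0,"wz":0,"hand":0},
    {"dx":0,"dy":0,"dz":0.04,"wx":0,"wy":0,"wz":0,"hand":0},
    {"dx":0,"dy":0,"dz":0.05,"wx":0,"wy":0,"wz":0,"hand":0},
    {"dx":0,"dy":0,"dz":0.05,"wx":0,"wy":0,"wz":0,"hand":0},
  ],
)

```text
clock: 17.95
eef_pos: [0.6526, -0.0354, 0.0682]
tool_rot: [-0.006, 1.0, -0.0, 0.0]
ft_force: [-1.6, -0.2, 5.5]
grip_width: 0.0004
grasp_force: 2.4
```

Call:
drive_tool(
  rows=[
    {"dx":0,"dy":0,"dz":0.02,"wx":0,"wy":0,"wz":0,"hand":0},
    {"dx":0,"dy":0,"dz":0.02,"wx":0,"wy":0,"wz":0,"hand":0},
    {"dx":0,"dy":0,"dz":0.02,"wx":0,"wy":0,"wz":0,"hand":0},
  ],
)

```text
clock: 18.25
eef_pos: [0.6527, -0.0354, 0.0681]
tool_rot: [-0.006, 1.0, -0.0, 0.0]
ft_force: [-3.5, -0.8, 8.8]
grip_width: 0.0002
grasp_force: 4.3
```

The key is bottomed: the height stalled at 0.068 m and the force reached 8.8 N. I'll let go and lift clear.

Call:
drive_tool(
  rows=[
    {"dx":0,"dy":0,"dz":-0.05,"wx":0,"wy":0,"wz":0,"hand":0},
    {"dx":0,"dy":0,"dz":-0.15,"wx":0,"wy":0,"wz":0,"hand":0},
    {"dx":0,"dy":0,"dz":-0.5,"wx":0,"wy":0,"wz":0,"hand":0},
    {"dx":0,"dy":0,"dz":-1.2,"wx":0,"wy":0,"wz":0,"hand":0},
    {"dx":1,"dy":0,"dz":-2.2,"wx":0,"wy":0,"wz":0,"hand":0},
    {"dx":2,"dy":0,"dz":-2.5,"wx":0,"wy":0,"wz":0,"hand":0},
    {"dx":3,"dy":0,"dz":-2.5,"wx":0,"wy":0,"wz":0,"hand":0},
    {"dx":4,"dy":-0.5,"dz":-2.5,"wx":0,"wy":0,"wz":0,"hand":0},
    {"dx":5,"dy":-1,"dz":-2.5,"wx":0,"wy":0,"wz":0,"hand":0},
    {"dx":5,"dy":-1,"dz":-2.5,"wx":0,"wy":0,"wz":0,"hand":0},
    {"dx":5,"dy":-1,"dz":-2.5,"wx":0,"wy":0,"wz":0,"hand":0},
  ],
)

```text
clock: 19.35
eef_pos: [0.3993, -0.0892, 0.1916]
tool_rot: [-0.005, 1.0, 0.0, -0.001]
ft_force: [1.3, -1.0, -0.3]
grip_width: 0.0001
grasp_force: 0.0
```

```bash
python3 - <<'E'
from h import *
b=bot.camera("scene"); a0=cv2.imread("pics/scene0.png")[:,:,::-1]
# white near edge of the plate (top rim) against its home prediction, in both views
t=bot.camera("top")
sc=[.6712,.113,.0135]; 
for x in(-.0639,):
    print("pred near edge top px",proj("top",place(sc,[[x,.0428,.0443],[x,0,.0443],[x,-.0428,.0443]])).round(1))
for u in(310,318,322,330,334): print(u,t[146:162,u].mean(1).round().astype(int))
print(t[153,300:345].mean(1).round().astype(int))
E
```

```text
pred near edge top px [[309.3 155.5]
 [323.1 155.4]
 [337.  155.3]]
310 [203 209 209 210 209 210 214 218 215 198 164 122 100  97  99  99]
318 [196 199 197 198 197 202 213 221 217 198 159 115  96  96  98  99]
322 [196 200 201 203 200 203 213 220 217 197 158 115  96  96  98  98]
330 [195 199 199 202 202 204 213 220 215 195 156 113  95  95  97  98]
334 [202 206 206 206 206 207 211 211 202 181 146 111  97  97  98  98]
[ 80  95 139 174 179 154 116 125 172 205 218 220 220 220 220 221 221 221
 221 221 220 220 220 220 220 220 220 220 220 220 220 219 218 217 211 188
 138  89  95 133 167 178 159 114  78]
```

```bash
python3 -c "
from workcell import bot
print(bot.job_done())"
```

```text
the job is handed in; nothing more can be done
None
```

The plate is home, square against the stop rail (7.5 N felt at contact). I then pressed the start key to the bottom of its travel (8.8 N) and released it, and handed the job in at about 19.5 s; no verdict came back.

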